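# Packing two glassware orders at the second-hand shop

## Robot

A 6-joint arm with a two-finger parallel gripper is mounted at the origin on the work surface. World frame = base frame: x ahead of the robot, y to its left, z up, the work surface at z = 0. Lengths are in mm, angles in degrees, forces in N, time in s.
With the tool pointing down it reaches from about 350 to 850 mm from the base axis. Payload 8.1 kg.
Tool frame: the origin (TCP) lies midway between the tips of the shut fingers; the grasp point (between the pads) lies 19 mm behind it (hold_point_z is the distance from the TCP to the grasp point, in mm); z points along the fingers, y is the direction in which the jaws open and shut (so a half turn about z gives the same grasp; the last joint's range is limited). The gripper opens to 85 mm and grips with 20 to 120 N. Pads are 22 mm wide; open, the fingers measure 114 mm over their backs; the gripper's body (76 mm by 85 mm) begins 54 mm behind the grasp point. The pads swing forward as they close: fully open they stand 13 mm farther back than shut.
Start: joints at [-69.637, 7.471, 85.268, -0, 87.261, -4.893], TCP at [256.018, -542.642, 231.292] pointing down, gripper open.
Joint ranges: [-169.43, 169.43], [-51.17, 129.36], [1.28, 143.12], [-76.62, 256.62], [0, 156.53], [-152.29, 152.29]. Speed limits (degrees/s): [136.94, 136.94, 159.86, 180, 180, 180].

## Interface

Orientations are given as [roll, pitch, yaw] about the fixed x, y, z axes, in that order (R = Rz(yaw) Ry(pitch) Rx(roll)).
In Python, from bench import sense, snapshot, camera_params, hand_in, hold_point_z gives the robot as it stands.
- The arm moves only by the tool servo_tool, never from a script. Its argument "motion" is a list of rows, each a list of 7 numbers: the finger opening in mm, from 0 to 85.4, then the shift along the tool's x, y, z in mm, then the turn, a rotation vector about the tool's x, y, z in rad. A call has 1 to 10 rows; each row shifts and turns the pose as measured when the row begins, along the tool's axes as they then stand; what a row does not reach is not made up. A row lasts 1/10 s, in which the tool goes at most 50 mm and 8.59 degrees, less where a joint would pass 70% of its speed; a pose out of reach is approached as far as the arm can. A call with a gripper value outside its range is refused whole. The fingers move at their own pace and stop on an object; "force" is the grip in N (left out, the last holds). Time passes only in rows, so rows that do not move let the fingers close. It gives the time, the measured TCP pose, the force and the opening at its end, in the units of the state.
- sense(): the state, without advancing time (a new reading comes with each control period).
- snapshot(name): name is "scene" or "top"; returns the picture (480x640x3 uint8, blue, green, red); there is no depth.
- camera_params(name): a dict with "fx", "fy", "cx", "cy" (pixels), "D" ([k1, k2, p1, p2, k3] as OpenCV has them; the pictures are not rectified), "R" (3x3) and "t" (3): a world point X has camera coordinates R X + t. Camera axes: x right, y down, z forward; pixel columns grow to the right and rows downward; lengths in mm; the calibration is good to about 2 mm. A picture is of the moment at which its call begins. camera_params takes no time and is no camera call.
- hand_in(): hands the job in, once; it reports no verdict.
The state is a dict: "time": time; "joint_pos": joint angles; "qd": joint speeds; "joint_efforts": joint torques, N m; "tool_pos": TCP position; "tcp_rot": TCP orientation; "ft_force": force on the tool from outside, world axes, zero at the start; "wrist_torque": the same for the moment, N m; "finger_gap": finger opening in mm.
Only numpy, scipy, OpenCV 4.12 (cv2) and the standard library are available. Lean on these libraries where they do the work, as an engineer would, in place of code of your own. Each camera call takes 0.05 s, during which the arm holds its last target. There are 200 camera calls.

## Task

Pack two orders from the stock standing on the bench. The long three-cell carton, where the milk jug already stands, is the tea order: put the waisted tea glass and the white sugar pot in its two free cells and put the pot's lid on the pot; the short two-cell carton is the bar order: the tall straight tumbler and the squat tumbler, one to a cell. Stand every piece upright on the floor of its cell, set it down gently without dropping it, and leave the stemmed glass, the smoked mug and the milk jug standing where they are.

Things in the scene. Friction and masses are not known exactly. Their poses are not given: they have to be found in the camera images.
- tall_tumbler: tall straight tumbler of clear glass, 116 mm high, 59 mm across from 60 mm height up to the rim (57 mm near the foot), hollow and open at the top, wall 3 mm, about 240 g; stands on the bench. Origin: centre of its underside, z up along its axis.
- squat_tumbler: squat whisky tumbler of clear glass with a thick base, 82 mm high, 62 mm across and straight from 45 mm height up to the rim (61 mm near the foot), hollow, wall 3.5 mm, about 280 g; stands on the bench. Origin: centre of its underside, z up along its axis.
- tea_glass: waisted tea glass of clear glass, no handle, 96 mm high: foot 51 mm across, waist 41 mm across at 34 mm height, then a straight upper band 58 mm across from 62 mm height to the rim; hollow, wall 3 mm, about 150 g; stands on the bench. Origin: centre of its underside, z up along its axis.
- sugar_pot: round white sugar pot without handles or lid, 76 mm high, 59 mm across and straight from 18 mm height to the rim, open mouth 51 mm across, about 220 g; stands on the bench. Origin: centre of its underside, z up along its axis.
- pot_lid: the sugar pot's white lid, lying right way up on the bench: underneath a plug 41 mm across and 8 mm deep that drops into the pot's mouth, above it a flange 57 mm across from 8 to 14 mm height, then a round upright knob 18 mm across from 14 to 38 mm height; about 60 g. Origin: centre of the plug's underside, z up. When on the pot the flange rests on the rim, the origin 68 mm above the pot's origin.
- carton_three: long open cardboard carton with three square cells in a row, 256 x 88 mm outside, fixed to the bench. Cells 80 x 80 mm inside, floor 4 mm thick, outer walls 40 mm high and partitions 35 mm high above the bench, all 4 mm thick. Origin: centre of its underside; its x axis runs along the row, roughly away from the robot; cell centres at x = -84, 0 and +84 mm; the cell at +84 mm holds the milk jug at the start, the other two are empty.
- carton_two: short open cardboard carton with two square cells in a row, 172 x 88 mm outside, fixed to the bench; cells, floor and wall heights as in the long one. Origin: centre of its underside; its x axis runs along the row, roughly away from the robot; cell centres at x = -42 and +42 mm.
- milk_jug: small white milk jug, 82 mm high, 55 mm across, with a small handle along its own +x that reaches 43 mm from its axis, above the carton's walls; already packed in one cell of the three-cell carton, loose; it stays there. Origin: centre of its underside, z up along its axis.
- stem_glass: small stemmed liqueur glass of clear glass, 106 mm high, round foot 56 mm and bowl 52 mm across, among the stock; not wanted, leave it standing. Origin: centre of its underside, z up along its axis.
- smoked_mug: mug of smoked brown glass, 68 mm high, 74 mm across, with a loop handle along its own +x that reaches 63 mm from its axis; among the stock; not wanted, leave it standing. Origin: centre of its underside, z up along its axis.

How it is judged:
By the outcome, as a careful person would: the job done as asked, in the order asked, and still so for the second after the job is handed in, with the robot touching nothing.
It also fails if it takes over 144 s, if anything falls off the work surface, if the arm or the gripper's body presses on something with over 40 N, if the wrist force passes 120 N, or if a joint passes its speed limit or range.

## Working session

There is one attempt and no reset: what is moved stays moved. The work goes in short steps, Python scripts to look and compute and a tool call to move; the robot and the scene stay as the last step left them, time stands still between calls to the robot, and variables do not carry over. Pictures are saved under pics/ and viewed, about 12 in all and at most 16, crops included, and the job is handed in when it is done.

Besides the shell and the picture viewer there is one more tool, called as name(argument=value, ...), one argument or row to a line, values as JSON. servo_tool: Moves the arm, as the interface text tells. Its arguments: {"type":"object","properties":{"motion":{"type":"array"},"force":{"type":"number"}},"required":["motion"]}

```bash
mkdir -p pics
python3 - <<'E'
from bench import *
import cv2
for n in("scene","top"):
    cv2.imwrite(f"pics/{n}0.png",snapshot(n)); p=camera_params(n); print(n,p)
print(sense(),hold_point_z)
E
```

```text
scene {'fx': 576.4143703487432, 'fy': 576.4143703487432, 'cx': 310.7310950056304, 'cy': 251.02128822306162, 'D': array([-0.13391498,  0.        ,  0.        ,  0.        ,  0.        ]), 'R': array([[ 0.05341051,  0.99853494, -0.00867679],
       [ 0.65981129, -0.04181202, -0.75026716],
       [-0.74953077,  0.03434711, -0.66107783]]), 't': array([ -42.306395  , -346.5089219 , 1593.22522054])}
top {'fx': 543.7225603115974, 'fy': 543.7225603115974, 'cx': 320.0832359813501, 'cy': 235.19889833961238, 'D': array([-0.11463065,  0.        ,  0.        ,  0.        ,  0.        ]), 'R': array([[ 0.01154299, -0.99940645,  0.03245764],
       [-0.98801795, -0.01639554, -0.15346567],
       [ 0.15390674, -0.03029728, -0.98762077]]), 't': array([-25.03251953, 565.22084367, 922.91560807])}
{'time': 0.1, 'joint_pos': array([-6.96374340e+01,  7.51243801e+00,  8.53252893e+01, -1.86893246e-05,
        8.72616945e+01, -4.89576209e+00]), 'qd': array([-0.04175789, -0.0099227 , -0.15678299,  0.03181878,  0.00500143,
        0.09527989]), 'joint_efforts': array([ 1.42839766e-03, -5.70950961e+01, -5.01941586e+01, -1.18522171e-04,
        8.22674629e-03, -1.38829118e-04]), 'tool_pos': array([ 255.83503921, -542.15461951,  230.31050072]), 'tcp_rot': array([-1.79900939e+02, -8.46637621e-03,  2.52583216e+01]), 'ft_force': array([-0.00585598, -0.07818339, -0.87441164]), 'wrist_torque': array([ 0.07923447, -0.00208931, -0.00782554]), 'finger_gap': 85.32315735040513} 18.700000000000003
```

View pics/scene0.png

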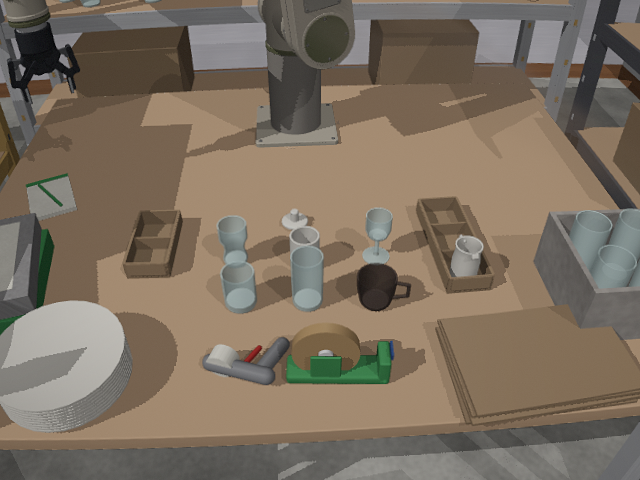

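View pics/top0.png

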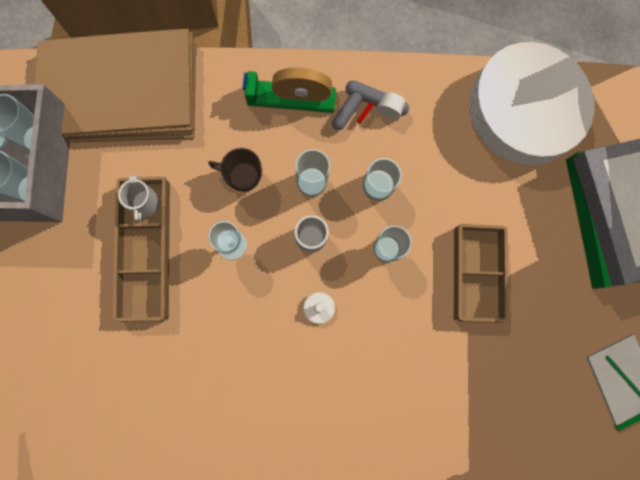

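The scene shows, from the robot: lid (295,218), tea glass (233,240), squat tumbler (240,287), tall tumbler (307,280), pot (304,243) right behind the tall one, stemmed glass (378,235), mug (376,287), two-cell carton at left and three-cell carton with jug at right. In the top view they are at: pot (312,233), tall (313,172), squat (382,180), tea (392,244), lid (319,308).

Run:
```python
import cv2
i=cv2.imread("pics/top0.png")
def crop(n,x0,y0,x1,y1,s):
    c=cv2.resize(i[y0:y1,x0:x1],None,fx=s,fy=s,interpolation=cv2.INTER_CUBIC)
    for x in range(-(-x0//20)*20,x1,20):
        cv2.line(c,((x-x0)*s,0),((x-x0)*s,6),(0,0,255),1); cv2.putText(c,str(x),((x-x0)*s,16),0,.35,(0,0,0),1)
    for y in range(-(-y0//20)*20,y1,20):
        cv2.line(c,(0,(y-y0)*s),(6,(y-y0)*s),(0,0,255),1); cv2.putText(c,str(y),(8,(y-y0)*s+4),0,.35,(0,0,0),1)
    cv2.imwrite(n,c)
crop("pics/tA.png",290,140,520,330,3)
crop("pics/tB.png",104,140,264,330,3)
```

```text
(no output)
```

View pics/tA.png

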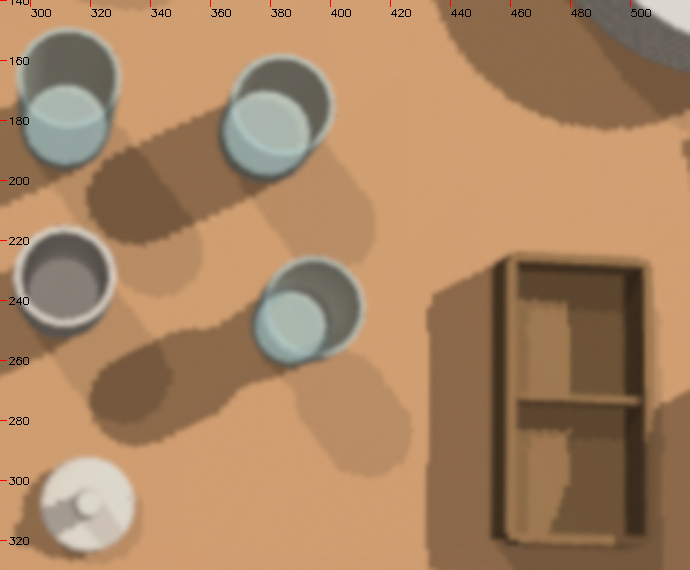

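View pics/tB.png

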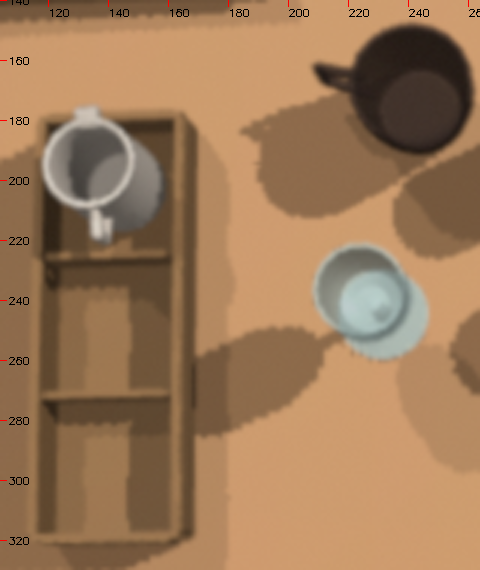

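Rims in the top picture, z known: tall (313,166), squat (384.2,175.2), tea (394.5,242.5), pot (311.7,232.3), lid flange (319.2,308), stem (224.5,237.3), mug (241,169.7). I'll back-project these, then overlay the result in both views as a check.

```bash
cat > h.py <<'E'
import numpy as np,cv2
from bench import *
def K(p): return np.array([[p["fx"],0,p["cx"]],[0,p["fy"],p["cy"]],[0,0,1]])
def back(n,u,v,z):
    p=camera_params(n); q=cv2.undistortPoints(np.array([[[u,v]]],float),K(p),np.array(p["D"]))[0,0]
    R=np.array(p["R"]); d=R.T@[q[0],q[1],1]; c=-R.T@np.array(p["t"])
    return c+d*(z-c[2])/d[2]
def proj(n,X):
    p=camera_params(n); r,_=cv2.Rodrigues(np.array(p["R"]))
    return cv2.projectPoints(np.array(X,float).reshape(-1,3),r,np.array(p["t"]),K(p),np.array(p["D"]))[0][:,0]
def circ(x,y,z,r):
    a=np.linspace(0,2*np.pi,60); return np.c_[x+r*np.cos(a),y+r*np.sin(a),0*a+z]
def box(x,y,yaw,L,W,z):
    c,s=np.cos(np.radians(yaw)),np.sin(np.radians(yaw))
    return np.array([[x+c*a-s*b,y+s*a+c*b,z] for a,b in((L/2,W/2),(L/2,-W/2),(-L/2,-W/2),(-L/2,W/2),(L/2,W/2))])
def draw(im,n,X,col,x0,y0,s):
    q=((proj(n,X)+.5-[x0,y0])*s-.5); cv2.polylines(im,[np.round(q*8).astype(int).reshape(-1,1,2)],False,col,1,cv2.LINE_AA,3)
E
python3 - <<'E'
from h import *
P=dict(tall=(313,166,116,29.5,0,28.5),squat=(384.2,175.2,82,31,0,30.5),tea=(394.5,242.5,96,29,0,25.5),pot=(311.7,232.3,76,29.5,0,28),lid=(319.2,308,14,28.5,38,9),stem=(224.5,237.3,106,26,0,28),mug=(241,169.7,68,37,0,36))
O={}
for k,(u,v,z,*_) in P.items(): O[k]=back("top",u,v,z); print(k,O[k].round(1))
c=lambda a,b,ox:(ox+a/3,140+b/3)
for nm,ox,cs in(("c2",290,[(513,253),(652,262),(645,542),(507,545)]),("c3",104,[(38,112),(184,112),(182,540),(36,542)])):
    q=np.array([back("top",*c(a,b,ox),40) for a,b in cs]); print(nm,q.round(1).tolist(),q.mean(0).round(1), np.degrees(np.arctan2(*(q[0]+q[1]-q[2]-q[3])[[1,0]])).round(2),np.linalg.norm((q[0]+q[1]-q[2]-q[3])/2).round(1),np.linalg.norm((q[0]-q[1])).round(1)); O[nm]=(q.mean(0),np.degrees(np.arctan2(*(q[0]+q[1]-q[2]-q[3])[[1,0]])))
for n,(x0,y0,x1,y1,s) in dict(top=(104,135,514,330,2),scene=(115,185,515,325,2)).items():
    im=cv2.resize(cv2.imread(f"pics/{n}0.png")[y0:y1,x0:x1],None,fx=1.95*1,fy=1.95,interpolation=cv2.INTER_CUBIC); s=1.95
    for k,(u,v,z,r,zb,rb) in P.items():
        x,y=O[k][:2]; draw(im,n,circ(x,y,z,r),(0,0,255),x0,y0,s); draw(im,n,circ(x,y,zb,rb),(255,0,0),x0,y0,s)
    for k,L in(("c2",172),("c3",256)):
        (x,y,_),a=O[k]
        for l,w,z,col in((L,88,40,(0,0,255)),(L-8,80,40,(0,255,255)),(L,88,0,(255,0,0))): draw(im,n,box(x,y,a,l,w,z),col,x0,y0,s)
    cv2.imwrite(f"pics/ov_{n}.png",im)
E
```

```text
tall [671.8  -1.6 116. ]
squat [ 667.7 -126.9   82. ]
tea [ 547.  -141.4   96. ]
pot [565.3  -1.6  76. ]
lid [437.5 -17.9  14. ]
stem [549.7 143.4 106. ]
mug [676.5 124.7  68. ]
c2 [[590.4, -273.8, 40.0], [586.5, -361.1, 40.0], [416.7, -350.5, 40.0], [414.9, -265.8, 40.0]] [ 502.1 -312.8   40. ] -3.07 172.9 87.4
c3 [[666.9, 355.7, 40.0], [668.0, 265.6, 40.0], [411.6, 253.0, 40.0], [408.3, 339.6, 40.0]] [538.7 303.5  40. ] 3.2 257.9 90.2
```

View pics/ov_top.png

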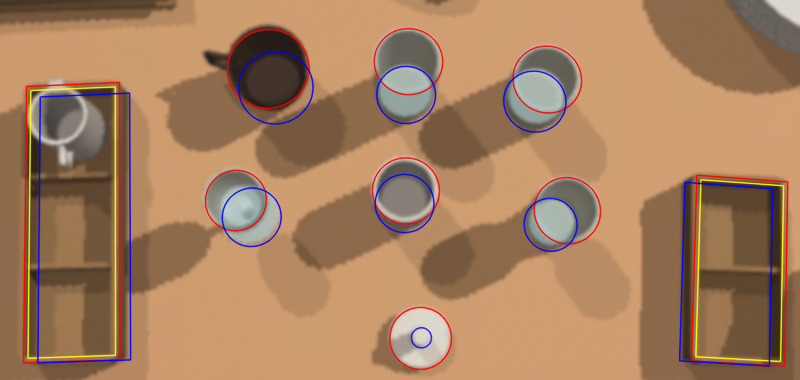

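View pics/ov_scene.png

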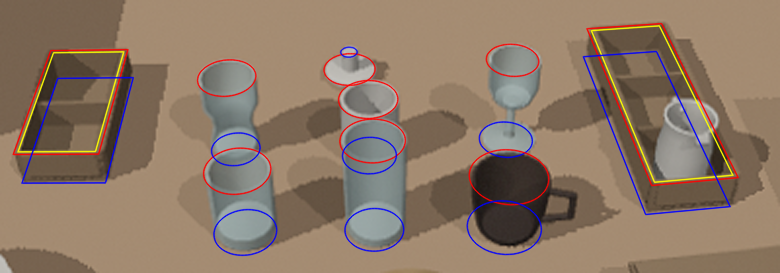

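Overlay fits in both views within about 2 mm. All pieces are round, so I'll keep tool yaw at 0 throughout, which makes tool x = world x, tool y = −world y and tool z = down. First I turn the tool, then go above the tea glass.

servo_tool(
  motion=[
    [85,0,0,0,0,0,0.147],
    [85,0,0,0,0,0,0.147],
    [85,0,0,0,0,0,0.147],
    [85,0,0,0,0,0,0],
  ],
  force=40,
)

```text
time: 0.5
tool_pos: [255.4, -540.9, 227.8]
tcp_rot: [-179.7, 0.1, -0.7]
ft_force: [0.7, -0.1, 0.7]
finger_gap: 85.1
```

servo_tool(
  motion=[
    [85,29,-40,0,0,0,0],
    [85,29,-40,0,0,0,0],
    [85,29,-40,0,0,0,0],
    [85,29,-40,0,0,0,0],
    [85,29,-40,0,0,0,0],
    [85,29,-40,0,0,0,0],
    [85,29,-40,0,0,0,0],
    [85,29,-40,0,0,0,0],
    [85,29,-40,0,0,0,0],
    [85,29,-40,0,0,0,0],
  ],
)

```text
time: 1.5
tool_pos: [542.6, -135.2, 226.1]
tcp_rot: [-179.6, 0.3, 1.5]
ft_force: [1.3, -0.0, -0.3]
finger_gap: 85.0
```

servo_tool(
  motion=[
    [85,0,0,0,0,0,0],
    [85,0,0,0,0,0,0],
  ],
)

```text
time: 1.7
tool_pos: [545.0, -128.7, 225.4]
tcp_rot: [-179.5, 0.3, 2.5]
ft_force: [-0.9, -0.7, 0.1]
finger_gap: 84.6
```

servo_tool(
  motion=[
    [85,1,6,20,-0.004,0.003,0.02],
    [85,1,6,20,-0.004,0.003,0.02],
    [85,0,0,20,0,0,0],
    [85,0,0,20,0,0,0],
    [85,0,0,10,0,0,0],
    [85,0,0,0,0,0,0],
  ],
)

```text
time: 2.3
tool_pos: [545.1, -146.1, 132.7]
tcp_rot: [180.0, -0.1, 0.7]
ft_force: [-0.4, 0.4, 1.4]
finger_gap: 84.9
```

servo_tool(
  motion=[
    [85,1,-2,15,0,0,0],
    [85,1,-2,15,0,0,0],
    [85,0,0,15,0,0,0],
    [85,0,0,14,0,0,0],
    [85,0,0,10,0,0,0],
    [85,0,0,5,0,0,0],
    [85,0,0,0,0,0,0],
  ],
)

```text
time: 3.0
tool_pos: [548.0, -142.9, 53.9]
tcp_rot: [179.9, -0.2, 0.8]
ft_force: [0.0, 0.9, 0.3]
finger_gap: 84.8
```

servo_tool(
  motion=[
    [50,0,0,0,0,0,0],
    [50,0,0,0,0,0,0],
    [50,0,0,0,0,0,0],
    [50,0,0,0,0,0,0],
    [50,0,0,0,0,0,0],
    [50,0,0,0,0,0,0],
  ],
  force=40,
)

```text
time: 3.6
tool_pos: [549.2, -143.3, 55.9]
tcp_rot: [179.9, -0.3, 0.8]
ft_force: [-0.0, -0.8, -1.9]
finger_gap: 56.2
```

servo_tool(
  motion=[
    [50,0,0,-8,0,0,0],
    [50,0,0,-15,0,0,0],
    [50,0,0,-25,0,0,0],
    [50,0,0,-30,0,0,0],
    [50,0,0,-30,0,0,0],
    [50,0,0,-25,0,0,0],
    [50,0,0,-10,0,0,0],
    [50,0,0,-5,0,0,0],
    [50,0,0,0,0,0,0],
  ],
)

```text
time: 4.5
tool_pos: [548.1, -142.9, 216.7]
tcp_rot: [179.8, -0.5, 0.8]
ft_force: [0.0, 1.0, -1.8]
finger_gap: 56.3
```

Run:
```python
from h import *
print(sense()["tool_pos"],sense()["tcp_rot"],sense()["ft_force"])
print("jug",back("top",104+88/3,140+162/3,86))
for ox,c,a,xs in((0,(538.7,303.5),3.2,(-84,0,84)),(0,(502.1,-312.8),-3.07,(-42,42))):
    a=np.radians(a); print([(c[0]+x*np.cos(a),c[1]+x*np.sin(a)) for x in xs])
```

```text
[ 548.06066398 -142.93749335  216.68424086] [179.79717989  -0.51787399   0.77197381] [ 0.04743166  0.99448288 -1.811811  ]
jug [625.59983337 307.55807452  86.        ]
[(np.float64(454.8309758087137), np.float64(298.81099358057423)), (np.float64(538.7), np.float64(303.5)), (np.float64(622.5690241912864), np.float64(308.18900641942577))]
[(np.float64(460.1602763399867), np.float64(-310.5506491332572)), (np.float64(544.0397236600134), np.float64(-315.0493508667428))]
```

servo_tool(
  motion=[
    [50,0,-20,0,0,0,0],
    [50,-1,-40,0,0,0,0],
    [50,-1,-40,0,0,0,0],
    [50,-1,-40,0,0,0,0],
    [50,-2,-40,0,0,0,0],
    [50,-2,-40,0,0,0,0],
    [50,-2,-40,0,0,0,0],
    [50,-2,-40,0,0,0,0],
    [50,-1,-40,0,0,0,0],
    [50,-1,-40,0,0,0,0],
  ],
)

```text
time: 5.5
tool_pos: [522.1, 244.5, 197.3]
tcp_rot: [179.6, 0.9, 0.2]
ft_force: [0.8, 0.1, -1.3]
finger_gap: 56.5
```

servo_tool(
  motion=[
    [50,0,-40,0,0,0,0],
    [50,0,-20,0,0,0,0],
    [50,0,-5,0,0,0,0],
    [50,0,0,0,0,0,0],
    [50,0,0,0,0,0,0],
  ],
)

```text
time: 6.0
tool_pos: [516.0, 315.0, 187.3]
tcp_rot: [179.3, 1.6, 0.6]
ft_force: [0.3, -0.4, -2.5]
finger_gap: 56.4
```

servo_tool(
  motion=[
    [50,8,4,0,0.006,0.01,0],
    [50,8,4,0,0.006,0.01,0.005],
    [50,4,3,0,0,0.008,0.005],
    [50,0,0,10,0,0,0],
    [50,0,0,15,0,0,0],
    [50,0,0,15,0,0,0],
    [50,0,0,10,0,0,0],
    [50,0,0,0,0,0,0],
  ],
)

```text
time: 6.8
tool_pos: [538.5, 297.7, 131.0]
tcp_rot: [180.0, -0.1, -0.4]
ft_force: [-0.7, -0.3, -2.3]
finger_gap: 56.6
```

servo_tool(
  motion=[
    [50,-1,-3,5,0,0,0],
    [50,-1,-2,10,0,0,0],
    [50,0,0,12,0,0,0],
    [50,0,0,12,0,0,0],
    [50,0,0,10,0,0,0],
    [50,0,0,5,0,0,0],
    [50,0,0,0,0,0,0],
  ],
)

```text
time: 7.5
tool_pos: [535.5, 303.8, 71.4]
tcp_rot: [179.9, 0.0, -0.3]
ft_force: [-0.1, 0.7, -1.1]
finger_gap: 56.1
```

servo_tool(
  motion=[
    [50,0,0,3,0,0,0],
    [50,0,0,3,0,0,0],
    [50,0,0,2,0,0,0],
    [50,0,0,1,0,0,0],
    [50,0,0,0.5,0,0,0],
    [50,0,0,0.5,0,0,0],
  ],
)

```text
time: 8.1
tool_pos: [536.9, 304.2, 62.4]
tcp_rot: [-180.0, -0.2, -0.4]
ft_force: [-0.6, 0.3, -1.9]
finger_gap: 56.3
```

servo_tool(
  motion=[
    [50,0,0,0.8,0,0,0],
    [50,0,0,0.8,0,0,0],
    [50,0,0,0.8,0,0,0],
    [50,0,0,0.5,0,0,0],
  ],
)

```text
time: 8.5
tool_pos: [537.2, 304.3, 59.8]
tcp_rot: [-180.0, -0.2, -0.4]
ft_force: [0.6, -0.5, -2.1]
finger_gap: 56.1
```

servo_tool(
  motion=[
    [50,0,0,0.8,0,0,0],
    [50,0,0,0.6,0,0,0],
  ],
)

```text
time: 8.7
tool_pos: [537.5, 304.5, 58.8]
tcp_rot: [-180.0, -0.2, -0.4]
ft_force: [-0.6, -0.8, 3.6]
finger_gap: 55.9
```

servo_tool(
  motion=[
    [50,0,0,0.6,0,0,0],
  ],
)

```text
time: 8.8
tool_pos: [537.8, 304.5, 58.7]
tcp_rot: [-180.0, -0.3, -0.4]
ft_force: [-1.5, -1.3, 5.6]
finger_gap: 56.6
```

Floor contact felt (about +5 N). Release and back off.

servo_tool(
  motion=[
    [62,0,0,0,0,0,0],
    [70,0,0,0,0,0,0],
    [85,0,0,0,0,0,0],
    [85,0,0,0,0,0,0],
    [85,0,0,0,0,0,0],
  ],
)

```text
time: 9.3
tool_pos: [538.1, 304.8, 58.9]
tcp_rot: [-179.9, -0.3, -0.3]
ft_force: [-1.0, -0.6, 0.3]
finger_gap: 84.9
```

servo_tool(
  motion=[
    [85,0,0,-10,0,0,0],
    [85,0,0,-20,0,0,0],
    [85,0,0,-30,0,0,0],
    [85,0,0,-30,0,0,0],
    [85,0,0,-30,0,0,0],
    [85,0,0,-15,0,0,0],
    [85,0,0,0,0,0,0],
    [85,0,0,0,0,0,0],
  ],
)

```text
time: 10.1
tool_pos: [536.6, 304.2, 200.8]
tcp_rot: [-179.9, -0.2, -0.4]
ft_force: [0.6, 0.4, -0.5]
finger_gap: 84.5
```

servo_tool(
  motion=[
    [85,3,20,0,0,0,0],
    [85,3,40,-1,0,0,0],
    [85,3,40,-1,0,0,0],
    [85,3,40,-1,0,0,0],
    [85,3,40,-1,0,0,0],
    [85,3,40,-1,0,0,0],
    [85,3,40,-1,0,0,0],
    [85,2,30,0,0,0,0],
    [85,0,10,0,0,0,0],
    [85,0,0,0,0,0,0],
  ],
)

```text
time: 11.1
tool_pos: [548.4, -6.4, 185.1]
tcp_rot: [179.9, 1.4, -0.2]
ft_force: [-0.0, -1.4, 1.1]
finger_gap: 85.1
```

servo_tool(
  motion=[
    [85,0,0,0,0,0,0],
  ],
)

```text
time: 11.2
tool_pos: [547.8, -5.8, 183.9]
tcp_rot: [180.0, 1.5, -0.2]
ft_force: [0.3, -0.1, -0.1]
finger_gap: 85.3
```

servo_tool(
  motion=[
    [85,8,-2,0,0,0.013,0],
    [85,8,-2,5,0,0.013,0],
    [85,2,0,15,0,0,0],
    [85,0,0,20,0,0,0],
    [85,0,0,20,0,0,0],
    [85,0,0,15,0,0,0],
    [85,0,0,5,0,0,0],
    [85,0,0,0,0,0,0],
  ],
)

```text
time: 12.0
tool_pos: [566.9, 6.7, 94.6]
tcp_rot: [-179.9, 0.0, 0.4]
ft_force: [0.1, 0.2, -0.3]
finger_gap: 85.4
```

servo_tool(
  motion=[
    [85,-1,4,0,0,0,0],
    [85,0,4,5,0,0,0],
    [85,0,0,10,0,0,0],
    [85,0,0,15,0,0,0],
    [85,0,0,13,0,0,0],
    [85,0,0,7,0,0,0],
    [85,0,0,3,0,0,0],
    [85,0,0,0,0,0,0],
  ],
)

```text
time: 12.8
tool_pos: [566.9, -1.9, 38.2]
tcp_rot: [-179.9, -0.1, 0.4]
ft_force: [0.5, -0.1, 0.1]
finger_gap: 85.0
```

servo_tool(
  motion=[
    [50,-0.5,0,-1,0,0,0],
    [50,-0.5,0,-1,0,0,0],
    [50,0,0,0,0,0,0],
    [50,0,0,0,0,0,0],
    [50,0,0,0,0,0,0],
    [50,0,0,0,0,0,0],
  ],
  force=40,
)

```text
time: 13.4
tool_pos: [566.7, -1.8, 41.6]
tcp_rot: [-179.9, -0.2, 0.4]
ft_force: [0.4, 0.2, -1.1]
finger_gap: 58.0
```

servo_tool(
  motion=[
    [50,0,0,-8,0,0,0],
    [50,0,0,-15,0,0,0],
    [50,0,0,-25,0,0,0],
    [50,0,0,-30,0,0,0],
    [50,0,0,-30,0,0,0],
    [50,0,0,-30,0,0,0],
    [50,0,0,-15,0,0,0],
    [50,0,0,-5,0,0,0],
    [50,0,0,0,0,0,0],
  ],
)

```text
time: 14.3
tool_pos: [566.0, -1.9, 214.8]
tcp_rot: [-180.0, -0.5, 0.4]
ft_force: [-1.3, -0.2, -1.8]
finger_gap: 58.3
```

servo_tool(
  motion=[
    [50,-6,-15,0,0,0,0],
    [50,-12,-35,-1,0,0,0],
    [50,-12,-35,-1,0,0,0],
    [50,-12,-35,-1,0,0,0],
    [50,-12,-35,-1,0,0,0],
    [50,-12,-35,-1,0,0,0],
    [50,-12,-35,-1,0,0,0],
    [50,-10,-35,0,0,0,0],
    [50,-6,-20,0,0,0,0],
    [50,-2,-10,0,0,0,0],
  ],
)

```text
time: 15.3
tool_pos: [452.5, 300.4, 207.0]
tcp_rot: [179.8, 0.7, 0.2]
ft_force: [-0.0, -0.2, -1.4]
finger_gap: 58.1
```

servo_tool(
  motion=[
    [50,0,0,0,0,0,0],
    [50,0,0,0,0,0,0],
  ],
)

```text
time: 15.5
tool_pos: [450.6, 301.0, 205.0]
tcp_rot: [179.7, 0.9, 0.4]
ft_force: [-0.3, -0.1, -1.5]
finger_gap: 58.1
```

servo_tool(
  motion=[
    [50,2,1,8,0.002,0.008,0.005],
    [50,2,1,15,0.002,0.008,0],
    [50,0,0,20,0,0,0],
    [50,0,0,20,0,0,0],
    [50,0,0,15,0,0,0],
    [50,0,0,8,0,0,0],
    [50,0,0,3,0,0,0],
    [50,0,0,0,0,0,0],
  ],
)

```text
time: 16.3
tool_pos: [458.4, 289.5, 109.9]
tcp_rot: [179.8, -0.2, -0.7]
ft_force: [-1.0, 0.2, -1.9]
finger_gap: 58.2
```

servo_tool(
  motion=[
    [50,-2,-4,0,0,0,-0.005],
    [50,-2,-4,3,0,0,-0.005],
    [50,0,0,5,0,0,0],
    [50,0,0,0,0,0,0],
  ],
)

```text
time: 16.7
tool_pos: [456.0, 299.0, 103.9]
tcp_rot: [180.0, -0.4, -0.1]
ft_force: [-0.2, 0.1, -2.1]
finger_gap: 58.5
```

servo_tool(
  motion=[
    [50,-1,0,8,0,-0.004,0],
    [50,0,0,12,0,0,0],
    [50,0,0,12,0,0,0],
    [50,0,0,8,0,0,0],
    [50,0,0,4,0,0,0],
    [50,0,0,2,0,0,0],
    [50,0,0,0,0,0,0],
  ],
)

```text
time: 17.4
tool_pos: [454.1, 298.6, 52.5]
tcp_rot: [179.9, -0.1, -0.0]
ft_force: [1.0, -0.3, -1.5]
finger_gap: 58.0
```

servo_tool(
  motion=[
    [50,0,0,2,0,0,0],
    [50,0,0,1.5,0,0,0],
    [50,0,0,1,0,0,0],
    [50,0,0,0.6,0,0,0],
  ],
)

```text
time: 17.8
tool_pos: [455.2, 299.1, 48.4]
tcp_rot: [180.0, -0.2, -0.0]
ft_force: [0.2, 0.5, -0.5]
finger_gap: 58.0
```

servo_tool(
  motion=[
    [50,0,0,0.7,0,0,0],
    [50,0,0,0.6,0,0,0],
  ],
)

```text
time: 18.0
tool_pos: [455.5, 299.3, 47.4]
tcp_rot: [180.0, -0.2, -0.0]
ft_force: [0.2, -0.1, -2.5]
finger_gap: 58.4
```

servo_tool(
  motion=[
    [50,0,0,0.8,0,0,0],
    [50,0,0,0.7,0,0,0],
  ],
)

```text
time: 18.2
tool_pos: [455.6, 299.3, 45.9]
tcp_rot: [180.0, -0.2, -0.0]
ft_force: [0.0, 0.0, -1.9]
finger_gap: 58.0
```

servo_tool(
  motion=[
    [50,0,0,0.7,0,0,0],
    [50,0,0,0.6,0,0,0],
  ],
)

```text
time: 18.4
tool_pos: [455.7, 299.3, 44.6]
tcp_rot: [180.0, -0.2, -0.0]
ft_force: [0.1, -1.1, 3.9]
finger_gap: 58.1
```

Contact. Release, rise.

servo_tool(
  motion=[
    [62,0,0,0,0,0,0],
    [70,0,0,0,0,0,0],
    [85,0,0,0,0,0,0],
    [85,0,0,0,0,0,0],
    [85,0,0,0,0,0,0],
  ],
)

```text
time: 18.9
tool_pos: [456.4, 299.7, 45.4]
tcp_rot: [-180.0, -0.3, -0.0]
ft_force: [0.0, -0.6, 0.2]
finger_gap: 84.8
```

servo_tool(
  motion=[
    [85,0,0,-10,0,0,0],
    [85,0,0,-20,0,0,0],
    [85,0,0,-30,0,0,0],
    [85,0,0,-30,0,0,0],
    [85,0,0,-30,0,0,0],
    [85,0,0,-15,0,0,0],
    [85,0,0,0,0,0,0],
    [85,0,0,0,0,0,0],
  ],
)

```text
time: 19.7
tool_pos: [455.1, 299.4, 189.5]
tcp_rot: [-179.9, -0.4, -0.0]
ft_force: [-0.0, 0.1, -1.1]
finger_gap: 84.8
```

servo_tool(
  motion=[
    [60,0,20,0,0,0,0],
    [60,0,40,-1,0,0,0],
    [45,0,40,-1,0,0,0],
    [45,0,40,-1,0,0,0],
    [45,0,40,-1,0,0,0],
    [45,0,40,-1,0,0,0],
    [45,0,40,-1,0,0,0],
    [45,0,30,0,0,0,0],
    [45,0,15,0,0,0,0],
    [45,0,5,0,0,0,0],
  ],
)

```text
time: 20.7
tool_pos: [447.2, -21.3, 181.8]
tcp_rot: [180.0, 0.7, 0.2]
ft_force: [0.7, -0.2, -1.0]
finger_gap: 45.1
```

servo_tool(
  motion=[
    [45,0,0,0,0,0,0],
    [45,0,0,0,0,0,0],
  ],
)

```text
time: 20.9
tool_pos: [446.2, -21.0, 180.0]
tcp_rot: [-180.0, 0.9, 0.1]
ft_force: [0.1, 0.7, -0.5]
finger_gap: 45.3
```

Run:
```python
from h import *
i=snapshot("top"); j=snapshot("scene")
a=cv2.resize(i[150:350,100:360],None,fx=1.5,fy=1.5,interpolation=3); b=cv2.resize(j[175:375,280:510],None,fx=1.5,fy=1.5,interpolation=3)
cv2.imwrite("pics/p1.png",np.hstack([a,b]))
```

```text
(no output)
```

View pics/p1.png

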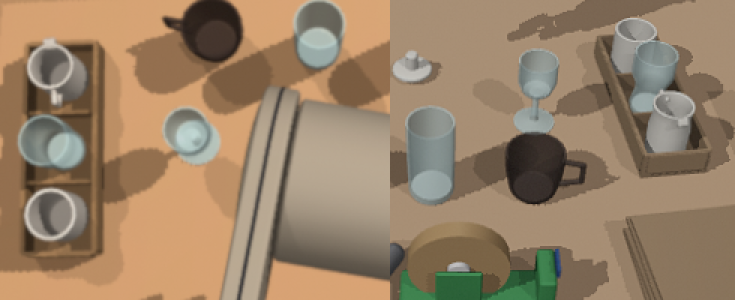

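The view shows the tea glass in the middle cell and the pot upright in the near cell, with the rest undisturbed. I'll refine the pot and lid centres.

Run:
```python
from h import *
print("knob",back("top",290+89/3,140+502/3,38),"pot",back("top",134,292,80))
print("lid flange scene",back("scene",294.5,221,14))
```

```text
knob [438.19645596 -18.01982537  38.        ] pot [457.51850858 297.61294739  80.        ]
lid flange scene [441.10444869 -16.4492225   14.        ]
```

servo_tool(
  motion=[
    [45,-4,-2,5,0,0.008,0],
    [45,-4,-1,15,0,0.008,0],
    [45,0,0,25,0,0,0],
    [45,0,0,25,0,0,0],
    [45,0,0,20,0,0,0],
    [45,0,0,10,0,0,0],
    [45,0,0,5,0,0,0],
    [45,0,0,0,0,0,0],
  ],
)

```text
time: 21.8
tool_pos: [437.8, -11.6, 71.8]
tcp_rot: [-179.9, -0.4, 0.7]
ft_force: [0.0, 0.2, -0.0]
finger_gap: 45.3
```

servo_tool(
  motion=[
    [45,0,3,0,0,0,0.005],
    [45,0,3,5,0,0,0.005],
    [45,0,0,12,0,0,0],
    [45,0,0,15,0,0,0],
    [45,0,0,8,0,0,0],
    [45,0,0,4,0,0,0],
    [45,0,0,1,0,0,0],
    [45,0,0,0,0,0,0],
  ],
)

```text
time: 22.6
tool_pos: [441.5, -18.9, 27.1]
tcp_rot: [-180.0, -0.8, -0.0]
ft_force: [0.1, -0.3, 0.8]
finger_gap: 45.1
```

servo_tool(
  motion=[
    [45,-1,0,4,0,-0.007,0],
    [45,-1,0,3,0,-0.005,0],
    [45,0,0,2,0,0,0],
    [45,0,0,0,0,0,0],
  ],
)

```text
time: 23.0
tool_pos: [440.4, -19.0, 18.5]
tcp_rot: [180.0, -0.1, -0.0]
ft_force: [-0.1, 0.7, -0.0]
finger_gap: 45.1
```

servo_tool(
  motion=[
    [10,-1,-0.5,0,0,0,0],
    [10,-0.5,0,0,0,0,0],
    [10,0,0,0,0,0,0],
    [10,0,0,0,0,0,0],
    [10,0,0,0,0,0,0],
    [10,0,0,0,0,0,0],
  ],
  force=40,
)

```text
time: 23.6
tool_pos: [439.0, -18.4, 18.8]
tcp_rot: [180.0, -0.2, -0.0]
ft_force: [0.1, -0.4, -1.0]
finger_gap: 16.0
```

servo_tool(
  motion=[
    [10,0,0,-8,0,0,0],
    [10,0,0,-15,0,0,0],
    [10,0,0,-25,0,0,0],
    [10,0,0,-30,0,0,0],
    [10,0,0,-30,0,0,0],
    [10,0,0,-30,0,0,0],
    [10,0,0,-15,0,0,0],
    [10,0,0,-5,0,0,0],
    [10,0,0,0,0,0,0],
  ],
)

```text
time: 24.5
tool_pos: [437.2, -18.2, 186.1]
tcp_rot: [180.0, -0.1, -0.0]
ft_force: [0.5, 0.0, -0.5]
finger_gap: 15.9
```

servo_tool(
  motion=[
    [10,1,-15,0,0,0,0],
    [10,3,-38,-1,0,0,0],
    [10,3,-38,-1,0,0,0],
    [10,3,-38,-1,0,0,0],
    [10,3,-38,-1,0,0,0],
    [10,3,-38,-1,0,0,0],
    [10,3,-38,-1,0,0,0],
    [10,3,-38,0,0,0,0],
    [10,2,-20,0,0,0,0],
    [10,0,-8,0,0,0,0],
  ],
)

```text
time: 25.5
tool_pos: [455.7, 299.4, 177.6]
tcp_rot: [179.6, 0.8, -0.3]
ft_force: [-0.7, -0.2, -0.7]
finger_gap: 16.1
```

servo_tool(
  motion=[
    [10,0,0,0,0,0,0],
    [10,0,0,0,0,0,0],
  ],
)

```text
time: 25.7
tool_pos: [454.3, 298.8, 175.2]
tcp_rot: [179.5, 1.1, -0.2]
ft_force: [-0.0, -1.5, -0.7]
finger_gap: 16.1
```

servo_tool(
  motion=[
    [10,1,0,5,0.004,0.009,0],
    [10,1,0,12,0.004,0.009,0],
    [10,0,0,18,0,0,0],
    [10,0,0,15,0,0,0],
    [10,0,0,8,0,0,0],
    [10,0,0,3,0,0,0],
    [10,0,0,0,0,0,0],
  ],
)

```text
time: 26.4
tool_pos: [457.8, 291.3, 111.5]
tcp_rot: [180.0, -0.2, -0.7]
ft_force: [-0.2, -0.3, -1.0]
finger_gap: 16.3
```

servo_tool(
  motion=[
    [10,-1,-4,0,0,0,-0.005],
    [10,0,-3,1,0,0,-0.005],
    [10,0,0,2,0,0,0],
    [10,0,0,0,0,0,0],
  ],
)

```text
time: 26.8
tool_pos: [458.3, 299.5, 110.8]
tcp_rot: [-179.9, -0.4, -0.1]
ft_force: [0.3, -0.4, -1.3]
finger_gap: 16.1
```

Run:
```python
from h import *
print(sense()["tool_pos"])
j=snapshot("scene"); i=snapshot("top")
cv2.imwrite("pics/p2.png",np.hstack([cv2.resize(x,(390,390),interpolation=3) for x in(j[170:300,400:530],i[250:350,90:190])]))
```

```text
[458.26683348 299.50980139 110.7647153 ]
```

View pics/p2.png

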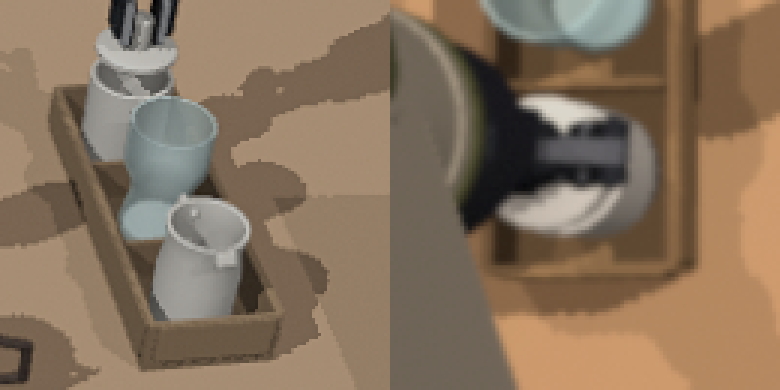

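Run:
```python
from h import *
print(back("scene",400+137/3,170+49/3,105),back("scene",400+130.5/3,170+80/3,80))
print(proj("scene",[[458,299.5,105],[456,299,80],[540,303,100]]))
```

```text
[459.33157617 300.24427354 105.        ] [461.41256354 298.65312698  80.        ]
[[445.17088774 185.97731577]
 [443.07716071 195.1554876 ]
 [456.02938727 211.74730063]]
```

Lid hangs over the mouth within 2 mm (clearance 5 mm). Lower it.

servo_tool(
  motion=[
    [10,0,0,4,0,-0.006,0],
    [10,0,0,4,0,0,0],
    [10,0,0,4,0,0,0],
    [10,0,0,2,0,0,0],
    [10,0,0,1,0,0,0],
    [10,0,0,0,0,0,0],
  ],
)

```text
time: 27.5
tool_pos: [458.1, 299.2, 94.1]
tcp_rot: [-180.0, 0.0, -0.1]
ft_force: [0.1, 0.2, -0.3]
finger_gap: 16.3
```

servo_tool(
  motion=[
    [10,0,0,1,0,0,0],
    [10,0,0,0.8,0,0,0],
    [10,0,0,0.7,0,0,0],
  ],
)

```text
time: 27.8
tool_pos: [458.3, 299.3, 91.7]
tcp_rot: [-180.0, -0.0, -0.1]
ft_force: [-0.2, 0.3, -1.4]
finger_gap: 16.6
```

servo_tool(
  motion=[
    [10,0,0,0.7,0,0,0],
    [10,0,0,0.6,0,0,0],
  ],
)

```text
time: 28.0
tool_pos: [458.6, 299.4, 90.8]
tcp_rot: [-179.9, -0.1, -0.1]
ft_force: [-1.5, -0.3, 4.7]
finger_gap: 16.2
```

servo_tool(
  motion=[
    [22,0,0,0,0,0,0],
    [30,0,0,0,0,0,0],
    [45,0,0,0,0,0,0],
    [45,0,0,0,0,0,0],
  ],
)

```text
time: 28.4
tool_pos: [458.8, 299.6, 91.0]
tcp_rot: [-179.9, -0.1, -0.1]
ft_force: [0.5, 0.2, -0.1]
finger_gap: 44.5
```

servo_tool(
  motion=[
    [45,0,0,-5,0,0,0],
    [45,0,0,-15,0,0,0],
    [45,0,0,-30,0,0,0],
    [85,0,0,-30,0,0,0],
    [85,0,0,-20,0,0,0],
    [85,0,0,-5,0,0,0],
    [85,0,0,0,0,0,0],
  ],
)

```text
time: 29.1
tool_pos: [458.6, 299.4, 205.0]
tcp_rot: [-179.9, -0.2, -0.1]
ft_force: [0.3, 0.4, -0.9]
finger_gap: 85.0
```

servo_tool(
  motion=[
    [85,10,15,-1,0,0,0],
    [85,25,33,-2,0,0,0],
    [85,25,33,-2,0,0,0],
    [85,25,33,-2,0,0,0],
    [85,25,33,-2,0,0,0],
    [85,25,33,-2,0,0,0],
    [85,25,33,-2,0,0,0],
    [85,25,33,-2,0,0,0],
    [85,25,33,0,0,0,0],
    [85,10,15,0,0,0,0],
  ],
)

```text
time: 30.1
tool_pos: [679.8, -3.5, 206.5]
tcp_rot: [-179.9, 0.7, 0.3]
ft_force: [0.8, 0.9, -0.2]
finger_gap: 84.9
```

servo_tool(
  motion=[
    [85,0,0,0,0,0,0],
    [85,0,0,0,0,0,0],
    [85,0,0,0,0,0,0],
  ],
)

```text
time: 30.4
tool_pos: [678.5, -5.6, 201.7]
tcp_rot: [-179.8, 1.1, 0.1]
ft_force: [1.0, -0.0, 0.4]
finger_gap: 84.8
```

Run:
```python
from h import *
j=snapshot("scene")
cv2.imwrite("pics/p3.png",cv2.resize(j[170:330,260:520],None,fx=3,fy=3,interpolation=3))
```

```text
(no output)
```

View pics/p3.png

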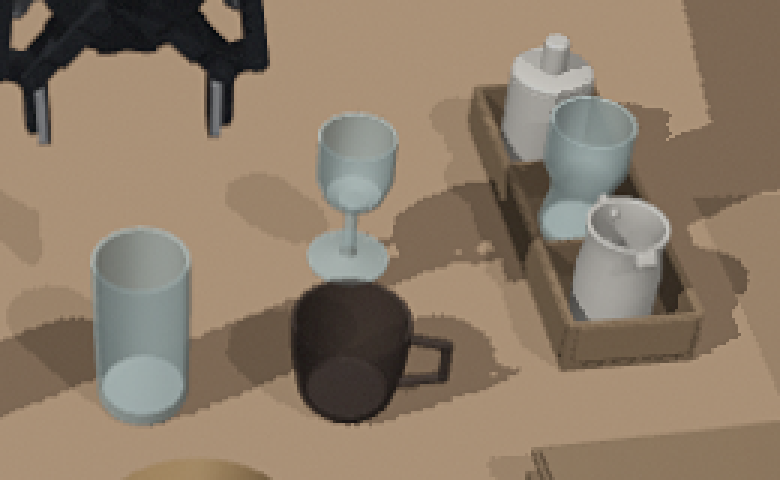

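Lid is seated level on the pot; everything else stands. Now the tall tumbler.

servo_tool(
  motion=[
    [85,-3,1,5,-0.003,0.009,0],
    [85,-2,1,12,0,0.009,0],
    [85,0,0,20,0,0,0],
    [85,0,0,15,0,0,0],
    [85,0,0,8,0,0,0],
    [85,0,0,0,0,0,0],
    [85,0,0,0,0,0,0],
  ],
)

```text
time: 31.15
tool_pos: [671.0, -1.4, 140.5]
tcp_rot: [180.0, -0.2, 0.6]
ft_force: [0.2, -0.2, -0.5]
finger_gap: 84.9
```

servo_tool(
  motion=[
    [85,0,0,8,0,0,0.005],
    [85,0,0,15,0,0,0.005],
    [85,0,0,18,0,0,0],
    [85,0,0,14,0,0,0],
    [85,0,0,9,0,0,0],
    [85,0,0,4,0,0,0],
    [85,0,0,0,0,0,0],
  ],
)

```text
time: 31.85
tool_pos: [672.7, -1.7, 68.9]
tcp_rot: [180.0, -0.4, -0.1]
ft_force: [-0.4, -1.3, 0.8]
finger_gap: 84.9
```

servo_tool(
  motion=[
    [50,-1,0,0,0,-0.006,0],
    [50,0,0,0,0,0,0],
    [50,0,0,0,0,0,0],
    [50,0,0,0,0,0,0],
    [50,0,0,0,0,0,0],
    [50,0,0,0,0,0,0],
  ],
  force=40,
)

```text
time: 32.45
tool_pos: [672.9, -1.8, 71.0]
tcp_rot: [180.0, -0.2, -0.1]
ft_force: [-0.3, 0.7, -1.7]
finger_gap: 57.6
```

servo_tool(
  motion=[
    [50,0,0,-8,0,0,0],
    [50,0,0,-15,0,0,0],
    [50,0,0,-25,0,0,0],
    [50,0,0,-30,0,0,0],
    [50,0,0,-30,0,0,0],
    [50,0,0,-30,0,0,0],
    [50,0,0,-15,0,0,0],
    [50,0,0,-5,0,0,0],
    [50,0,0,0,0,0,0],
  ],
)

```text
time: 33.35
tool_pos: [672.2, -1.8, 242.2]
tcp_rot: [179.9, -0.3, -0.1]
ft_force: [0.6, 0.2, -1.9]
finger_gap: 57.5
```

servo_tool(
  motion=[
    [50,-6,15,0,0,0,0],
    [50,-13,36,-1,0,0,0],
    [50,-13,36,-1,0,0,0],
    [50,-13,36,-1,0,0,0],
    [50,-13,36,-1,0,0,0],
    [50,-13,36,-1,0,0,0],
    [50,-13,36,-1,0,0,0],
    [50,-13,36,0,0,0,0],
    [50,-8,25,0,0,0,0],
    [50,-3,12,0,0,0,0],
  ],
)

```text
time: 34.35
tool_pos: [547.6, -316.8, 226.2]
tcp_rot: [-179.5, 1.3, 0.0]
ft_force: [0.4, 0.7, -2.0]
finger_gap: 57.5
```

servo_tool(
  motion=[
    [50,0,0,0,0,0,0],
    [50,0,0,0,0,0,0],
    [50,0,0,0,0,0,0],
  ],
)

```text
time: 34.65
tool_pos: [545.9, -316.4, 222.6]
tcp_rot: [-179.3, 1.6, -0.1]
ft_force: [-0.0, -0.4, -2.1]
finger_gap: 57.4
```

servo_tool(
  motion=[
    [50,0,0,5,-0.006,0.014,0],
    [50,0,0,12,-0.006,0.014,0],
    [50,0,0,20,0,0,0],
    [50,0,0,20,0,0,0],
    [50,0,0,14,0,0,0],
    [50,0,0,6,0,0,0],
    [50,0,0,0,0,0,0],
    [50,0,0,0,0,0,0],
  ],
)

```text
time: 35.45
tool_pos: [550.4, -308.5, 143.6]
tcp_rot: [179.9, -0.5, 0.5]
ft_force: [-0.0, -0.2, -1.9]
finger_gap: 57.3
```

servo_tool(
  motion=[
    [50,-3,3,2,0,-0.008,0.004],
    [50,-2,3,8,0,0,0],
    [50,0,0,8,0,0,0],
    [50,0,0,4,0,0,0],
    [50,0,0,0,0,0,0],
  ],
)

```text
time: 35.95
tool_pos: [546.3, -316.5, 122.6]
tcp_rot: [179.8, -0.2, 0.2]
ft_force: [0.3, -0.3, -2.1]
finger_gap: 57.5
```

servo_tool(
  motion=[
    [50,-1,-1,7,0.002,0,0],
    [50,-1,0,10,0.002,0,0],
    [50,0,0,10,0,0,0],
    [50,0,0,8,0,0,0],
    [50,0,0,4,0,0,0],
    [50,0,0,1,0,0,0],
    [50,0,0,0,0,0,0],
  ],
)

```text
time: 36.65
tool_pos: [543.7, -314.9, 77.7]
tcp_rot: [-179.9, -0.1, 0.2]
ft_force: [0.3, -0.3, -0.7]
finger_gap: 57.3
```

servo_tool(
  motion=[
    [50,0,0,0.8,0,0,0],
    [50,0,0,0.7,0,0,0],
    [50,0,0,0.6,0,0,0],
  ],
)

```text
time: 36.95
tool_pos: [544.4, -315.3, 76.6]
tcp_rot: [-180.0, -0.2, 0.3]
ft_force: [0.1, 0.1, -2.4]
finger_gap: 57.2
```

servo_tool(
  motion=[
    [50,0,0,0.7,0,0,0],
    [50,0,0,0.6,0,0,0],
  ],
)

```text
time: 37.15
tool_pos: [544.8, -315.6, 75.9]
tcp_rot: [180.0, -0.2, 0.3]
ft_force: [-0.3, -0.3, -2.2]
finger_gap: 57.7
```

servo_tool(
  motion=[
    [50,0,0,0.8,0,0,0],
    [50,0,0,0.8,0,0,0],
  ],
)

```text
time: 37.35
tool_pos: [544.9, -315.7, 74.4]
tcp_rot: [180.0, -0.3, 0.3]
ft_force: [-0.1, -0.6, -2.1]
finger_gap: 57.3
```

servo_tool(
  motion=[
    [50,0,0,0.7,0,0,0],
  ],
)

```text
time: 37.45
tool_pos: [545.1, -315.7, 73.9]
tcp_rot: [180.0, -0.3, 0.3]
ft_force: [-0.9, 3.2, 3.3]
finger_gap: 57.4
```

servo_tool(
  motion=[
    [62,0,0,0,0,0,0],
    [70,0,0,0,0,0,0],
    [85,0,0,0,0,0,0],
    [85,0,0,0,0,0,0],
    [85,0,0,0,0,0,0],
  ],
)

```text
time: 37.95
tool_pos: [545.7, -316.2, 74.9]
tcp_rot: [179.9, -0.4, 0.3]
ft_force: [0.1, 0.6, -0.5]
finger_gap: 85.0
```

servo_tool(
  motion=[
    [85,0,0,-10,0,0,0],
    [85,0,0,-20,0,0,0],
    [85,0,0,-30,0,0,0],
    [85,0,0,-30,0,0,0],
    [85,0,0,-20,0,0,0],
    [85,0,0,-10,0,0,0],
    [85,0,0,0,0,0,0],
  ],
)

```text
time: 38.65
tool_pos: [544.5, -315.8, 202.4]
tcp_rot: [179.9, -0.4, 0.2]
ft_force: [0.2, -0.8, 0.7]
finger_gap: 85.1
```

servo_tool(
  motion=[
    [85,8,-12,0,0,0,0],
    [85,18,-26,-1,0,0,0],
    [85,18,-26,-1,0,0,0],
    [85,18,-26,-1,0,0,0],
    [85,18,-26,-1,0,0,0],
    [85,18,-26,0,0,0,0],
    [85,16,-20,0,0,0,0],
    [85,10,-12,0,0,0,0],
    [85,0,0,0,0,0,0],
    [85,0,0,0,0,0,0],
  ],
)

```text
time: 39.65
tool_pos: [668.3, -125.4, 190.4]
tcp_rot: [-179.6, 0.8, 0.2]
ft_force: [0.4, -0.1, -0.2]
finger_gap: 85.1
```

servo_tool(
  motion=[
    [85,-1,0,5,-0.004,0.007,0],
    [85,-1,0,12,-0.003,0.007,0],
    [85,0,0,20,0,0,0],
    [85,0,0,20,0,0,0],
    [85,0,0,14,0,0,0],
    [85,0,0,4,0,0,0],
    [85,0,0,0,0,0,0],
    [85,0,0,0,0,0,0],
  ],
)

```text
time: 40.45
tool_pos: [662.2, -133.8, 112.6]
tcp_rot: [179.8, -0.1, -0.3]
ft_force: [0.7, 0.2, 0.3]
finger_gap: 84.7
```

servo_tool(
  motion=[
    [85,3,-4,0,0.003,0,0],
    [85,3,-3,4,0,0,0],
    [85,0,0,6,0,0,0],
    [85,0,0,0,0,0,0],
  ],
)

```text
time: 40.85
tool_pos: [671.0, -126.6, 105.2]
tcp_rot: [179.9, -0.4, -0.3]
ft_force: [0.3, 0.1, 0.3]
finger_gap: 84.6
```

servo_tool(
  motion=[
    [85,0,0,8,0,0,0],
    [85,0,0,13,0,0,0],
    [85,0,0,14,0,0,0],
    [85,0,0,10,0,0,0],
    [85,0,0,6,0,0,0],
    [85,0,0,3,0,0,0],
    [85,0,0,0,0,0,0],
  ],
)

```text
time: 41.55
tool_pos: [669.8, -126.1, 43.9]
tcp_rot: [180.0, -0.2, -0.3]
ft_force: [-0.3, 0.4, -0.4]
finger_gap: 84.7
```

servo_tool(
  motion=[
    [50,-1,0,-1,0,0,0],
    [50,-1,0,0,0,0,0],
    [50,0,0,0,0,0,0],
    [50,0,0,0,0,0,0],
    [50,0,0,0,0,0,0],
    [50,0,0,0,0,0,0],
  ],
  force=40,
)

```text
time: 42.15
tool_pos: [668.1, -126.2, 46.1]
tcp_rot: [180.0, -0.3, -0.3]
ft_force: [0.4, -0.5, -2.5]
finger_gap: 61.3
```

servo_tool(
  motion=[
    [50,0,0,-8,0,0,0],
    [50,0,0,-15,0,0,0],
    [50,0,0,-25,0,0,0],
    [50,0,0,-30,0,0,0],
    [50,0,0,-30,0,0,0],
    [50,0,0,-35,0,0,0],
    [50,0,0,-30,0,0,0],
    [50,0,0,-12,0,0,0],
    [50,0,0,-3,0,0,0],
    [50,0,0,0,0,0,0],
  ],
)

```text
time: 43.15
tool_pos: [666.5, -126.0, 249.2]
tcp_rot: [179.9, -0.5, -0.3]
ft_force: [0.2, 0.7, -2.7]
finger_gap: 61.3
```

servo_tool(
  motion=[
    [50,-10,9,0,0,0,0],
    [50,-23,20,-1,0,0,0],
    [50,-23,20,-1,0,0,0],
    [50,-23,20,-1,0,0,0],
    [50,-23,20,-1,0,0,0],
    [50,-23,20,-1,0,0,0],
    [50,-23,20,-1,0,0,0],
    [50,-23,20,0,0,0,0],
    [50,-17,20,0,0,0,0],
    [50,-8,12,0,0,0,0],
  ],
)

```text
time: 44.15
tool_pos: [448.6, -309.2, 231.3]
tcp_rot: [-179.2, 1.4, -0.1]
ft_force: [-0.8, -0.3, -2.6]
finger_gap: 61.6
```

servo_tool(
  motion=[
    [50,0,0,0,0,0,0],
    [50,0,0,0,0,0,0],
    [50,0,0,0,0,0,0],
  ],
)

```text
time: 44.45
tool_pos: [446.3, -309.4, 228.0]
tcp_rot: [-179.0, 1.6, -0.3]
ft_force: [0.6, 0.0, -2.5]
finger_gap: 61.7
```

servo_tool(
  motion=[
    [50,4,0,5,-0.009,0.014,0],
    [50,4,0,12,-0.008,0.014,0],
    [50,0,0,22,0,0,0],
    [50,0,0,25,0,0,0],
    [50,0,0,18,0,0,0],
    [50,0,0,8,0,0,0],
    [50,0,0,0,0,0,0],
    [50,0,0,0,0,0,0],
  ],
)

```text
time: 45.25
tool_pos: [461.2, -303.9, 134.1]
tcp_rot: [179.9, -0.5, 0.2]
ft_force: [0.1, 0.3, -3.4]
finger_gap: 61.6
```

servo_tool(
  motion=[
    [50,-1,3,2,0,-0.007,0],
    [50,0,3,10,0,0,0],
    [50,0,0,13,0,0,0],
    [50,0,0,8,0,0,0],
    [50,0,0,0,0,0,0],
    [50,0,0,0,0,0,0],
  ],
)

```text
time: 45.85
tool_pos: [462.0, -311.9, 101.1]
tcp_rot: [179.7, -0.3, 0.2]
ft_force: [-0.8, -0.2, -2.9]
finger_gap: 61.2
```

servo_tool(
  motion=[
    [50,-1,-1,6,0.003,-0.004,0],
    [50,-1,0,10,0.002,0,0],
    [50,0,0,11,0,0,0],
    [50,0,0,10,0,0,0],
    [50,0,0,5,0,0,0],
    [50,0,0,2,0,0,0],
    [50,0,0,0,0,0,0],
  ],
)

```text
time: 46.55
tool_pos: [459.5, -310.6, 52.6]
tcp_rot: [-180.0, 0.0, 0.2]
ft_force: [0.2, 0.1, -3.9]
finger_gap: 61.6
```

servo_tool(
  motion=[
    [50,0,0,0.8,0,0,0],
    [50,0,0,0.8,0,0,0],
    [50,0,0,0.7,0,0,0],
  ],
)

```text
time: 46.85
tool_pos: [460.1, -311.1, 51.2]
tcp_rot: [180.0, -0.1, 0.2]
ft_force: [-0.7, -0.6, -3.2]
finger_gap: 61.9
```

servo_tool(
  motion=[
    [50,0,0,0.7,0,0,0],
    [50,0,0,0.6,0,0,0],
  ],
)

```text
time: 47.05
tool_pos: [460.5, -311.4, 50.4]
tcp_rot: [179.9, -0.1, 0.2]
ft_force: [0.1, 0.9, -3.2]
finger_gap: 61.9
```

servo_tool(
  motion=[
    [50,0,0,0.8,0,0,0],
    [50,0,0,0.7,0,0,0],
  ],
)

```text
time: 47.25
tool_pos: [460.8, -311.5, 49.8]
tcp_rot: [179.9, -0.1, 0.2]
ft_force: [-4.8, 3.1, 8.1]
finger_gap: 61.8
```

servo_tool(
  motion=[
    [50,0,0,0.6,0,0,0],
  ],
)

```text
time: 47.35
tool_pos: [460.9, -311.6, 49.8]
tcp_rot: [179.9, -0.1, 0.2]
ft_force: [-3.2, 2.8, 4.1]
finger_gap: 61.6
```

servo_tool(
  motion=[
    [66,0,0,0,0,0,0],
    [72,0,0,0,0,0,0],
    [85,0,0,0,0,0,0],
    [85,0,0,0,0,0,0],
    [85,0,0,0,0,0,0],
  ],
)

```text
time: 47.85
tool_pos: [462.1, -312.6, 50.8]
tcp_rot: [179.8, -0.3, 0.2]
ft_force: [-0.5, 0.0, 0.0]
finger_gap: 85.1
```

servo_tool(
  motion=[
    [85,0,0,-10,0,0,0],
    [85,0,0,-20,0,0,0],
    [85,0,0,-30,0,0,0],
    [85,0,0,-30,0,0,0],
    [85,0,0,-30,0,0,0],
    [85,0,0,-25,0,0,0],
    [85,0,0,-5,0,0,0],
  ],
)

```text
time: 48.55
tool_pos: [460.2, -311.1, 208.6]
tcp_rot: [179.9, -0.2, 0.2]
ft_force: [0.6, -0.8, 0.2]
finger_gap: 85.2
```

servo_tool(
  motion=[
    [85,-3,-15,0,0,0,0],
    [85,-6,-30,-1,0,0,0],
    [85,-6,-30,-1,0,0,0],
    [85,-6,-30,-1,0,0,0],
    [85,-6,-30,-1,0,0,0],
    [85,0,-15,0,0,0,0],
    [85,0,0,0,0,0,0],
    [85,0,0,0,0,0,0],
  ],
)

```text
time: 49.35
tool_pos: [430.6, -156.8, 211.3]
tcp_rot: [179.8, -0.2, 0.1]
ft_force: [0.2, 0.5, 0.2]
finger_gap: 85.0
```

Run:
```python
from h import *
i=snapshot("top"); j=snapshot("scene")
cv2.imwrite("pics/f_top.png",cv2.resize(i[135:345,100:520],None,fx=1.9,fy=1.9,interpolation=3))
cv2.imwrite("pics/f_sc.png",cv2.resize(j[180:320,115:515],None,fx=2,fy=2,interpolation=3))
```

```text
(no output)
```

View pics/f_top.png

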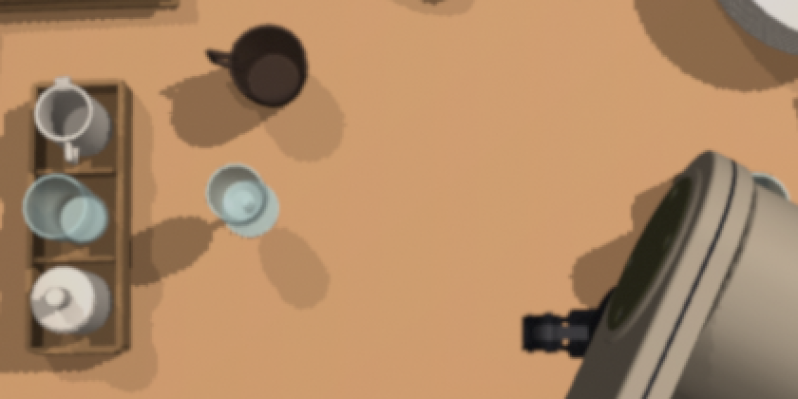

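View pics/f_sc.png

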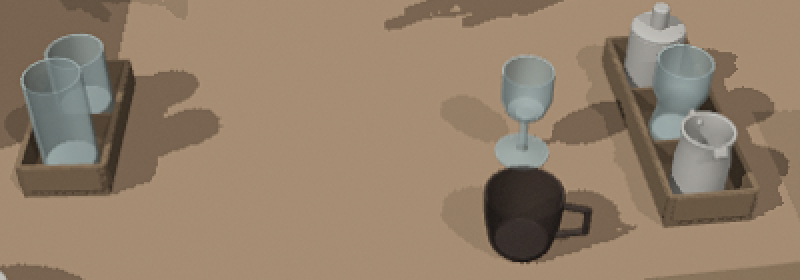

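Both cartons look right. One close overlay check on the short carton, since the squat tumbler's touch-down showed a little side force.

Run:
```python
from h import *
j=snapshot("scene"); x0,y0,s=115,180,5
im=cv2.resize(j[y0:y0+110,x0:x0+110],None,fx=s,fy=s,interpolation=3)
for x,y,z,r in((461,-311.5,86,31),(461,-311.5,4,30.5),(545,-315.5,120,29.5),(545,-315.5,4,28.5)): draw(im,"scene",circ(x,y,z,r),(0,0,255),x0,y0,s)
draw(im,"scene",box(502.1,-312.8,-3.07,164,80,4),(0,255,255),x0,y0,s)
cv2.imwrite("pics/f2.png",im)
```

```text
(no output)
```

View pics/f2.png

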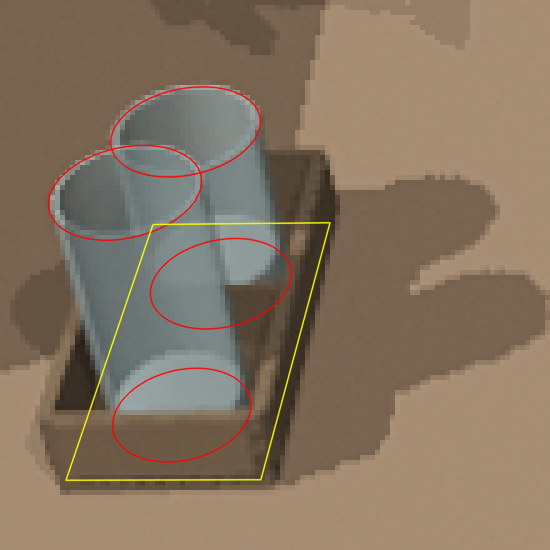

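```bash
python3 -c "
from bench import *
print(hand_in(), sense()['time'])"
```

```text
the job is handed in; nothing more can be done
the job is handed in; nothing more can be done
```

Both orders are packed and the job is handed in, with about 49.5 s on the robot's clock against the 144 s limit; hand-in gave no verdict.

- **Tea order (long carton):** the tea glass is in the middle cell and the sugar pot is in the near cell with its lid on.
- **Bar order (short carton):** the tall tumbler is in the far cell and the squat tumbler in the near one.
- **Gentleness:** I lowered each piece in steps of under 1 mm until it touched. The highest force I saw was about 8 N, when the squat tumbler touched down, along with a side force of up to about 5 N. After release the force was back to zero.
- **Last checks:** the final pictures show every packed piece upright and the lid seated level. The stemmed glass, mug and jug look undisturbed. Both tumbler rims in the short carton line up with the expected height and position to within a few mm.
- **Not checked:** the foot of each tumbler is partly hidden in the side view, and the arm blocks that carton from above. That they stand flat on the floor is judged from the rims and the touch-down heights.

No check failed. The only disagreement was about 2–3 mm between the two cameras and the arm over positions.

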